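# Stack an anchor kit on its bearing plate

### The job

Make up one ground-anchor kit on the square bearing plate that lies alone in front of you: lay the wide flat washer flat on the plate's raised round seat, then the thick spacer disc on the washer, then the flanged hexagon nut on the spacer, flange down, each centred over the plate's hole to within a centimetre. Set each part down rather than dropping it, in that order, and leave the plate, the pile of spare plates, the spanner and the carton where they lie.

Things in the scene. Friction and masses are not known exactly. Their poses are not given: they have to be found in the camera images.
- plate: grey cast bearing plate, 150 x 150 mm, 14 mm thick, flat and loose on the bench (2.2 kg), alone near its middle; at its centre a raised round flat seat, 88 mm across, its top 20 mm above the underside, with a 44 mm hole through it and low ribs around. Origin: centre of the underside; z up, x and y along the sides.
- washer: wide flat steel washer, 68 mm across, 18 mm thick, with a 40 mm hole, lying flat on the bench; both faces alike. Origin: centre of the underside; z up, along its axis. About 0.35 kg.
- spacer: thick steel spacer disc, 60 mm across, 30 mm thick, with a 24 mm hole, lying flat on the bench; both faces alike. Origin: centre of the underside; z up, along its axis. About 0.55 kg.
- nut: flanged steel hexagon nut standing on its flange: round flange 60 mm across and 8 mm thick, on it a hexagon 42 mm across flats and 26 mm high (34 mm in all), with a 24 mm bore. Origin: centre of the flange's underside; z up, along its axis; its x axis is square to one pair of the hexagon's flats (the others at 60 degree steps). About 0.35 kg.
- spares: bystander: pile of three more 150 mm square plates, 58 mm high, beyond the work on the robot's right. Origin: centre of the underside.
- spanner: bystander: steel spanner, 200 mm long, lying on the bench beyond the work. Origin: under its middle, on the bench.
- carton: bystander: open cardboard carton 140 x 180 x 70 mm, beyond the work on the robot's left. Origin: centre of the underside.
Not all that is in view belongs to the job. What is shaped like the washer but green is not meant. What is shaped like the nut but pink is not meant.

How it is judged:
By the outcome, as a careful person would: the job done as asked, in the order asked, and still so for the second after the job is handed in, with the robot touching nothing.
It also fails if it takes over 69 s, if anything falls off the work surface, if the arm or the gripper's body presses on something with over 40 N, if the wrist force passes 120 N, or if a joint passes its speed limit or range.

### The arm

A 6-joint arm with a two-finger parallel gripper is mounted at the origin on the work surface. World frame = base frame: x ahead of the robot, y to its left, z up, the work surface at z = 0. Lengths are in m, angles in rad, forces in N, time in s.
With the tool pointing down it reaches from about 0.25 to 0.725 m from the base axis. Payload 4 kg.
Tool frame: the origin (TCP) lies midway between the tips of the shut fingers; the grasp point (between the pads) lies 19 mm behind it; x points along the fingers, y is the direction in which the jaws open and shut, and the axes are right-handed (so a half turn about x gives the same grasp; the last joint's range is limited). The gripper opens to 85 mm and grips with 20 to 120 N. Pads are 22 mm wide; open, the fingers measure 114 mm over their backs; the gripper's body (76 mm by 85 mm) begins 54 mm behind the grasp point. The pads swing forward as they close: fully open they stand 13 mm farther back than shut.
Start: joints at [1.252, 0.241, 0.005, 1.335, 0, 1.571], TCP at [0.157, 0.475, 0.231] pointing down, gripper open.
Joint ranges: [-2.72, 2.72], [-1.05, 1.87], [-1.09, 1.28], [-1.99, 2.15], [-1.42, 1.44], [-3.14, 3.14]. Speed limits (rad/s): [2.79, 2.79, 3.14, 3.14, 3.14, 3.14].

### API

Orientations are given as a unit quaternion [x, y, z, w].
In Python, from workcell import * gives the robot as it stands.
- The arm moves only by the tool play_rows, never from a script. Its argument "plan" is a list of rows, each a list of 7 numbers: the shift along the tool's x, y, z in mm, then the turn, a rotation vector about the tool's x, y, z in rad, then the closure, from -1 (fully open) to 1 (shut). In form: [[x, y, z, rx, ry, rz, grip], ...]. A call has 1 to 20 rows; each row shifts and turns the commanded pose from where the row before left it, along the tool's axes as they then stand; what a row does not reach is not made up. A row lasts 1/12 s, in which the tool goes at most 41.7 mm and 7.16 degrees, less where a joint would pass 70% of its speed; a pose out of reach is approached as far as the arm can. A call with a gripper value outside its range is refused whole. The fingers move at their own pace and stop on an object; the grip force is fixed at half the most. Time passes only in rows, so rows that do not move let the fingers close. It gives the time, the measured TCP pose, the force and the opening at its end, in the units of the state.
- get_obs(): the state, without advancing time (a new reading comes with each control period).
- camera(name): name is "scene" or "top" or "wrist"; returns a dict with "frame" (480x640x3 uint8, red, green, blue), "depth" (480x640 float32, m along the optical axis (not along the pixel's ray), 0 where there is no reading), "fx", "fy", "cx", "cy" (pixels), "camera_from_world" (4x4, takes a point from world to camera coordinates). Camera axes: x right, y up, looking along -z (the intrinsics and any distortion apply to the point x, -y, -z); pixel columns grow to the right and rows downward; lengths in m; the calibration is good to about 2 mm. A picture is of the moment at which its call begins.
- job_done(): hands the job in, once; it reports no verdict.
Trained networks look in a picture, given as the dict that the camera call returned (one of the last four; its "shot" number tells which), for a name from the list of things; names that differ only in an ending like _2 or _b are one class to them, and where a whole thing is asked for, a point or a joint stands for the part that bears it (a point fixed in the world has none). Each returns a list of dicts, best first, with "confidence" (0 to 1); they miss things now and then, are a little off and sometimes report something else, mostly with a low value. They report only what shows in the picture. A call takes as long as a camera call. They do not tell look-alikes from the thing itself.
- search_frame(thing, picture): "centre" ([x, y, z] in m, in world coordinates, good to about 4 mm: the middle of the surface that is visible of it).
- pinpoint(thing, picture): "centre" ([x, y, z] in m, in world coordinates, good to about 4 mm: a listed point, or the origin of a listed thing).
The state is a dict: "clock": time; "joint_pos": joint angles; "joint_vel": joint speeds; "tau": joint torques, N m; "eef_pos": TCP position; "tool_rot": TCP orientation; "ft_force": force on the tool from outside, world axes, zero at the start; "ft_torque": the same for the moment, N m; "grip_width": finger opening in m.
Only numpy, scipy, OpenCV 4.12 (cv2) and the standard library are available. Lean on these libraries where they do the work, as an engineer would, in place of code of your own. Each camera call takes 0.05 s, during which the arm holds its last target. There are 200 camera calls.

## Working session

There is one attempt and no reset: what is moved stays moved. The work goes in short steps, Python scripts to look and compute and a tool call to move; the robot and the scene stay as the last step left them, time stands still between calls to the robot, and variables do not carry over. Pictures are saved under pics/ and viewed, about 8 in all and at most 12, crops included, and the job is handed in when it is done.

Besides the shell and the picture viewer there is one more tool, called after ">>>" as name(argument=value, ...) on one line, values as JSON. play_rows: Moves the arm, as the interface text tells. Its arguments: {"type":"object","properties":{"plan":{"type":"array","items":{"type":"array","items":{"type":"number"}}}},"required":["plan"]}

```bash
mkdir -p pics; cat > h.py <<'E'
from workcell import *
import numpy as np, cv2
def save(p,n,crop=None,s=1):
    f=p["frame"][:,:,::-1]
    if crop: f=f[crop[1]:crop[3],crop[0]:crop[2]]
    cv2.imwrite("pics/"+n,cv2.resize(f,None,fx=s,fy=s,interpolation=cv2.INTER_CUBIC) if s!=1 else f)
def pix(p,w):
    c=p["camera_from_world"]@np.r_[w,1]
    return np.round([p["cx"]+p["fx"]*c[0]/-c[2],p["cy"]-p["fy"]*c[1]/-c[2]],0)
def world(p,u,v,z=None):
    M=np.linalg.inv(p["camera_from_world"])
    d=np.array([(u-p["cx"])/p["fx"],-(v-p["cy"])/p["fy"],-1])
    if z is None: return (M@np.r_[d*p["depth"][int(v),int(u)],1])[:3]
    o=M[:3,3]; r=M[:3,:3]@d
    return o+r*(z-o[2])/r[2]
E
python3 - <<'E'
from h import *
o=get_obs(); print({k:np.round(v,3) for k,v in o.items()})
for c in("top","scene"):
    p=camera(c); save(p,c+"1.png"); print(c,[k for k in p],p["fx"])
    for t in("plate","washer","spacer","nut","spares","spanner","carton"):
        for fn in (pinpoint,search_frame):
            print(t,fn.__name__,[(np.round(r["centre"],3).tolist(),round(r["confidence"],2),pix(p,r["centre"]).tolist()) for r in fn(t,p)])
E
```

```text
{'clock': np.float64(0.0), 'joint_pos': array([1.252, 0.241, 0.004, 1.335, 0.   , 1.571]), 'joint_vel': array([-0.001, -0.   , -0.001,  0.001,  0.002,  0.001]), 'tau': array([ 1.0000e-03, -3.7232e+01,  2.5241e+01,  1.7000e-02,  0.0000e+00,
        0.0000e+00]), 'eef_pos': array([0.157, 0.474, 0.23 ]), 'tool_rot': array([ 0.111,  0.698, -0.113,  0.698]), 'ft_force': array([-0.805,  1.394, -0.381]), 'ft_torque': array([ 0.007,  0.037, -0.015]), 'grip_width': np.float64(0.085)}
top ['frame', 'depth', 'fx', 'fy', 'cx', 'cy', 'camera_from_world', 'shot'] 586.6661220026658
plate call [([0.54, 0.031, -0.001], 0.84, [327.0, 265.0]), ([0.525, 0.3, -0.0], 0.54, [194.0, 270.0])]
plate call [([0.54, 0.034, 0.014], 0.84, [326.0, 264.0])]
washer call [([0.525, 0.3, 0.002], 0.78, [194.0, 270.0]), ([0.403, 0.402, -0.001], 0.76, [139.0, 330.0]), ([0.53, 0.403, -0.003], 0.75, [143.0, 266.0])]
washer call [([0.523, 0.296, 0.02], 0.81, [194.0, 270.0]), ([0.4, 0.4, 0.016], 0.66, [137.0, 331.0])]
spacer call [([0.399, 0.293, 0.001], 0.92, [194.0, 333.0])]
spacer call [([0.401, 0.29, 0.029], 0.66, [192.0, 
[... 1197 characters left out ...]
, [445.0, 240.0])]
spacer call [([0.41, 0.292, 0.026], 0.89, [432.0, 196.0])]
nut call [([0.464, -0.332, 0.008], 0.77, [151.0, 231.0]), ([0.571, -0.324, 0.002], 0.71, [149.0, 269.0]), ([0.537, 0.035, -0.002], 0.33, [322.0, 250.0])]
nut call [([0.581, -0.322, 0.024], 0.9, [147.0, 265.0]), ([0.479, -0.329, 0.028], 0.61, [150.0, 229.0])]
spares call [([0.718, -0.291, 0.001], 0.6, [157.0, 326.0])]
spares call [([0.744, -0.286, 0.052], 0.56, [153.0, 320.0])]
spanner call [([0.768, 0.034, -0.001], 0.64, [330.0, 340.0])]
spanner call [([0.774, 0.034, 0.009], 0.83, [331.0, 339.0])]
carton call [([0.72, 0.299, -0.002], 0.91, [465.0, 312.0])]
carton call [([0.707, 0.304, 0.023], 0.71, [469.0, 299.0])]
```

View pics/top1.png

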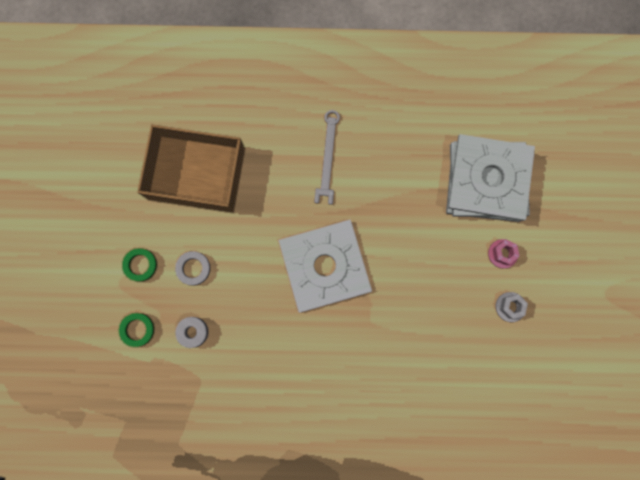

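```bash
python3 - <<'E'
from h import *
f=cv2.imread("pics/top1.png")
a=cv2.resize(f[235:365,105:235],None,fx=3,fy=3,interpolation=cv2.INTER_CUBIC)
b=cv2.resize(f[235:365,445:575],None,fx=3,fy=3,interpolation=cv2.INTER_CUBIC)
cv2.imwrite("pics/crop1.png",np.hstack([a,b]))
E
```

```text
(no output)
```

View pics/crop1.png

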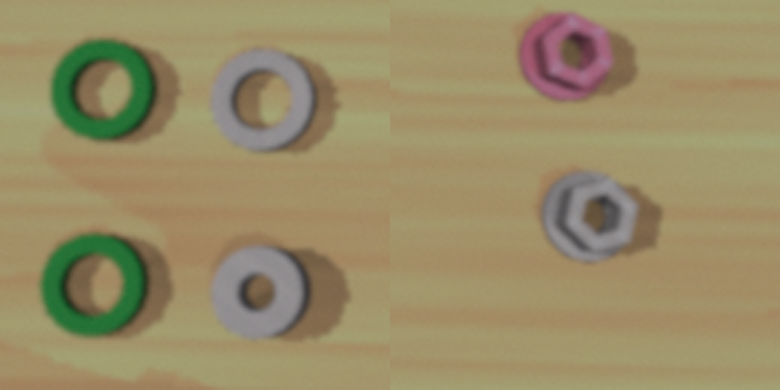

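The grey parts fit: washer at (194,270), with the greens at (139,266) and (137,330) excluded as decoys. The spacer is at (192,332) with the smaller hole, and the nut is at (511,307), with the pink one at (504,254) excluded. The plate is at (325,265).

```bash
python3 - <<'E'
from h import *
from scipy.spatial.transform import Rotation as R
o=get_obs(); print("clock",o["clock"]); print(np.round(R.from_quat(o["tool_rot"]).as_matrix(),3))
p=camera("top"); v,u=np.mgrid[0:480,0:640]; d=p["depth"]
M=np.linalg.inv(p["camera_from_world"])
C=np.stack([(u-p["cx"])/p["fx"]*d,-(v-p["cy"])/p["fy"]*d,-d,np.ones_like(d)],-1)
W=(C@M.T)[...,:3]; np.save("W.npy",W)
for n,g,lo,hi,r in(("washer",(.525,.299),.012,.026,.05),("spacer",(.399,.293),.022,.038,.05),("nut",(.465,-.334),.028,.042,.045),("flange",(.465,-.334),.004,.042,.045),("seat",(.539,.033),.017,.026,.055)):
    m=(np.hypot(W[...,0]-g[0],W[...,1]-g[1])<r)&(W[...,2]>lo)&(W[...,2]<hi)&(d>0)
    q=W[m]; (c,rad)=cv2.minEnclosingCircle(q[:,:2].astype(np.float32))
    print(n,len(q),"mean",q.mean(0).round(4),"circ",np.round(c,4),round(rad,4))
print("bench z",np.median(W[380:420,300:400,2]))
E
```

```text
clock 1.5
[[-0.     0.313  0.95 ]
 [-0.     0.95  -0.313]
 [-1.    -0.    -0.   ]]
washer 612 mean [0.5265 0.2993 0.0183] circ [0.5266 0.3   ] 0.0347
spacer 650 mean [0.401  0.292  0.0302] circ [0.4008 0.2925] 0.03
nut 306 mean [ 0.4652 -0.3336  0.0332] circ [ 0.465  -0.3342] 0.0243
flange 670 mean [ 0.4645 -0.3294  0.0211] circ [ 0.4656 -0.3326] 0.0434
seat 1194 mean [0.5384 0.0348 0.0201] circ [0.5393 0.033 ] 0.055
bench z -0.0001377630813815811
```

>>> play_rows(plan=[[0,0,0,-0.106,0,0,-1],[0,0,0,-0.106,0,0,-1],[0,0,0,-0.106,0,0,-1],[0,-12.5,26.4,0,0,0,-1],[0,-12.5,26.4,0,0,0,-1],[0,-12.5,26.4,0,0,0,-1],[0,-12.5,26.4,0,0,0,-1],[0,-12.5,26.4,0,0,0,-1],[0,-12.5,26.4,0,0,0,-1],[0,-12.5,26.4,0,0,0,-1],[0,-12.5,26.4,0,0,0,-1],[0,-12.5,26.4,0,0,0,-1],[0,-12.5,26.4,0,0,0,-1],[0,-12.5,26.4,0,0,0,-1],[0,-12.5,26.4,0,0,0,-1],[0,-12.5,26.4,0,0,0,-1],[0,-12.5,26.4,0,0,0,-1],[30,0,0,0,0,0,-1],[30,0,0,0,0,0,-1],[20,0,0,0,0,0,-1]])

```text
clock: 3.22
eef_pos: [0.5261, 0.2984, 0.1486]
tool_rot: [0.0, 0.708, -0.001, 0.706]
ft_force: [-0.9, -0.4, -1.5]
grip_width: 0.0857
```

```bash
cat > look.py <<'E'
import sys
from h import *
from scipy.spatial.transform import Rotation as R
# args: name gx gy lo hi r [pic]
gx,gy,lo,hi,r=map(float,sys.argv[1:6])
o=get_obs(); print("clock",o["clock"],o["eef_pos"].round(4),"w",o["grip_width"],"F",o["ft_force"].round(1))
print(R.from_quat(o["tool_rot"]).as_matrix().round(3).tolist())
cam=sys.argv[7] if len(sys.argv)>7 else "wrist"
p=camera(cam); v,u=np.mgrid[0:480,0:640]; d=p["depth"]
M=np.linalg.inv(p["camera_from_world"])
W=(np.stack([(u-p["cx"])/p["fx"]*d,-(v-p["cy"])/p["fy"]*d,-d,np.ones_like(d)],-1)@M.T)[...,:3]
m=(np.hypot(W[...,0]-gx,W[...,1]-gy)<r)&(W[...,2]>lo)&(W[...,2]<hi)&(d>0)
q=W[m]
if len(q):
    c,rad=cv2.minEnclosingCircle(q[:,:2].astype(np.float32)); 
    print(len(q),"mean",q.mean(0).round(4),"circ",np.round(c,4),round(rad,4),"pcts x",np.percentile(q[:,0],[.5,99.5]).round(4),"y",np.percentile(q[:,1],[.5,99.5]).round(4))
    h=cv2.convexHull(q[:,:2].astype(np.float32)); print("rect",cv2.minAreaRect(h))
if len(sys.argv)>6 and sys.argv[6]!="-": save(p,sys.argv[6])
E
python3 look.py .5265 .2995 .012 .026 .045 w1.png
```

```text
clock 3.2167 [0.5261 0.2984 0.1486] w 0.08566926328084952 F [-0.9 -0.4 -1.5]
[[-0.002, 0.002, 1.0], [-0.001, 1.0, -0.002], [-1.0, -0.001, -0.002]]
4549 mean [0.5245 0.298  0.0173] circ [0.526 0.298] 0.034 pcts x [0.493  0.5582] y [0.2654 0.3303]
rect ((0.525907039642334, 0.2979150414466858), (0.06701314449310303, 0.06712020933628082), 10.216875076293945)
```

View pics/w1.png

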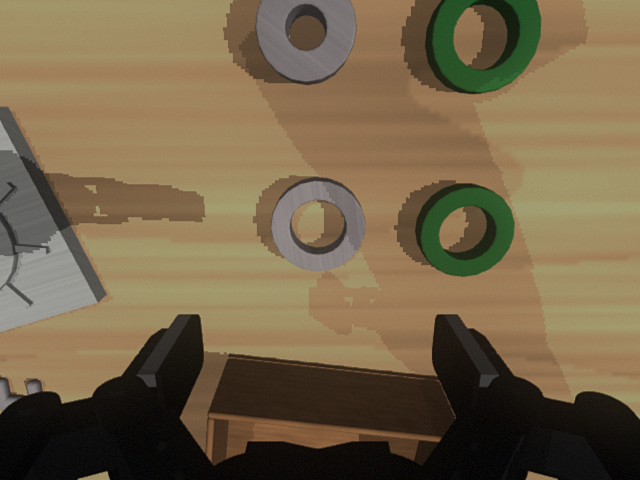

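The washer is centred under the tool at about (318,224). The green one at (465,230) clears the fingers. I'll descend and grip.

>>> play_rows(plan=[[34,0,0,0,0,0,-1],[34,0,0,0,0,0,-1],[34,0,0,0,0,0,-1],[24,0,0,0,0,0,-1],[12,0,0,0,0,0,-1],[6,0,0,0,0,0,-1],[6,0,0,0,0,0,-1],[0,0,0,0,0,0,-1],[0,0,0,0,0,0,1],[0,0,0,0,0,0,1],[0,0,0,0,0,0,1],[0,0,0,0,0,0,1],[0,0,0,0,0,0,1],[0,0,0,0,0,0,1],[0,0,0,0,0,0,1],[0,0,0,0,0,0,1]])

```text
clock: 4.6
eef_pos: [0.5275, 0.2997, 0.0039]
tool_rot: [0.001, 0.706, -0.0, 0.708]
ft_force: [-1.3, -1.4, 5.6]
grip_width: 0.0646
```

>>> play_rows(plan=[[0,0,0,0,0,0,1],[-10,0,0,0,0,0,1],[-20,0,0,0,0,0,1],[-20,0,0,0,0,0,1],[-20,0,0,0,0,0,1],[0,0,0,0,0,0,1],[0,0,0,0,0,0,1]])

```text
clock: 5.18
eef_pos: [0.5272, 0.3002, 0.0729]
tool_rot: [0.001, 0.706, 0.0, 0.708]
ft_force: [0.9, -0.0, -5.3]
grip_width: 0.0647
```

```bash
python3 look.py .5265 .2995 .01 .1 .03 w2.png
```

```text
clock 5.1833 [0.5272 0.3002 0.0729] w 0.06472881778277462 F [ 0.9 -0.  -5.3]
[[0.003, 0.001, 1.0], [0.002, 1.0, -0.001], [-1.0, 0.002, 0.003]]
13084 mean [0.5284 0.2994 0.0847] circ [0.5266 0.2995] 0.0301 pcts x [0.4974 0.5553] y [0.2705 0.3285]
rect ((0.5264222025871277, 0.2995011508464813), (0.059828419238328934, 0.059720925986766815), 81.63983154296875)
```

View pics/w2.png

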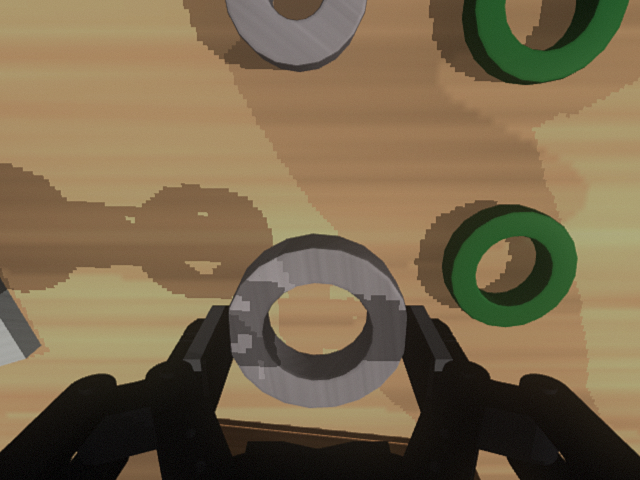

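The washer is held level and centred. Next I'll fix the plate centre from the stored top-view cloud.

```bash
python3 - <<'E'
from h import *
W=np.load("W.npy")
m=(np.hypot(W[...,0]-.539,W[...,1]-.033)<.12)&(W[...,2]>.009)&(W[...,2]<.03)
q=W[m][:,:2].astype(np.float32); print(cv2.minAreaRect(q))
h=(np.hypot(W[...,0]-.539,W[...,1]-.033)<.028)&(W[...,2]<.016)
s=(np.hypot(W[...,0]-.539,W[...,1]-.033)<.060)&(W[...,2]>.0178)
# hole rim in image: ellipse of hole pixels
im=(s*255).astype(np.uint8)
cs,_=cv2.findContours(im,cv2.RETR_CCOMP,cv2.CHAIN_APPROX_NONE)
for c in cs:
    if len(c)>30:
        pts=np.array([W[b,a,:2] for a,b in c[:,0] if W[b,a,2]>.0178]); 
        A=np.c_[2*pts,np.ones(len(pts))]; x=np.linalg.lstsq(A,(pts**2).sum(1),rcond=None)[0]
        print(len(c),x[:2],np.sqrt(x[2]+x[0]**2+x[1]**2))
E
```

```text
((0.5384803414344788, 0.036525361239910126), (0.15040640532970428, 0.15012958645820618), 17.431766510009766)
206 [0.53834623 0.03843604] 0.044637967170398925
72 [0.53816185 0.03676614] 0.023362146146947444
```

>>> play_rows(plan=[[0,-14,0.5,0,0,0,1],[0,-28,1.2,0,0,0,1],[0,-28,1.2,0,0,0,1],[0,-28,1.2,0,0,0,1],[0,-28,1.2,0,0,0,1],[0,-28,1.2,0,0,0,1],[0,-28,1.2,0,0,0,1],[0,-28,1.2,0,0,0,1],[0,-28,1.2,0,0,0,1],[0,-20,1,0,0,0,1],[0,-6,0.2,0,0,0,1],[10,0,0,0,0,0,1],[15,0,0,0,0,0,1],[0,0,0,0,0,0,1],[0,0,0,0,0,0,1]])

```text
clock: 6.48
eef_pos: [0.5351, 0.0362, 0.0443]
tool_rot: [-0.0, 0.709, 0.0, 0.705]
ft_force: [0.2, 0.0, -3.9]
grip_width: 0.0645
```

```bash
python3 look.py .5385 .036 .009 .03 .12 w3.png
```

```text
clock 6.4833 [0.5351 0.0362 0.0443] w 0.06445345106908329 F [ 0.2  0.  -3.9]
[[-0.005, -0.0, 1.0], [0.0, 1.0, 0.0], [-1.0, 0.0, -0.005]]
62766 mean [0.5129 0.033  0.0146] circ [0.5378 0.0344] 0.106 pcts x [0.4489 0.6227] y [-0.0535  0.1203]
rect ((0.5381797552108765, 0.034609854221343994), (0.15102095901966095, 0.15099240839481354), 17.441770553588867)
```

View pics/w3.png

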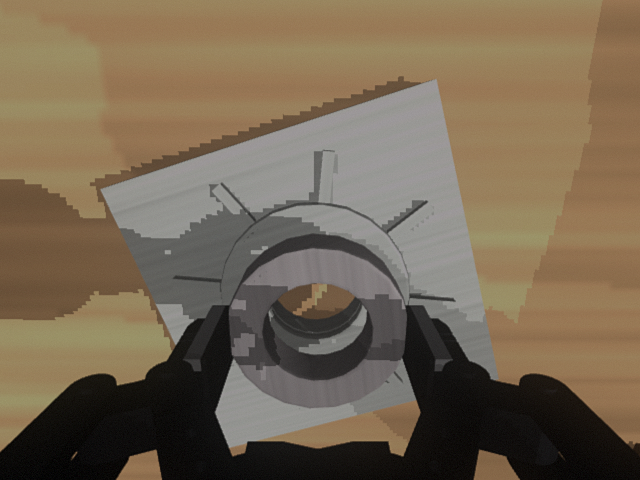

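Washer over the seat, with the plate fitted at (0.538, 0.035). I'll correct by +3 in x and -1 in y, then lower gently.

>>> play_rows(plan=[[0,-1,3,0,0,0,1],[6,0,0,0,0,0,1],[6,0,0,0,0,0,1],[2,0,0,0,0,0,1],[1,0,0,0,0,0,1],[0,0,0,0,0,0,1],[0,0,0,0,0,0,1]])

```text
clock: 7.12
eef_pos: [0.5402, 0.0345, 0.0313]
tool_rot: [0.0, 0.707, -0.0, 0.707]
ft_force: [1.2, -0.6, -4.1]
grip_width: 0.0647
```

>>> play_rows(plan=[[1.5,0,-1.5,0,0,0,1],[1.5,0,0,0,0,0,1],[1,0,0,0,0,0,1],[0,0,0,0,0,0,1],[0,0,0,0,0,0,1]])

```text
clock: 7.53
eef_pos: [0.5387, 0.0345, 0.0273]
tool_rot: [0.0, 0.707, -0.0, 0.707]
ft_force: [-0.1, -0.8, -3.4]
grip_width: 0.0647
```

>>> play_rows(plan=[[1,0,0,0,0,0,1],[0,0,0,0,0,0,1],[1,0,0,0,0,0,1],[0,0,0,0,0,0,1],[0,0,0,0,0,0,1]])

```text
clock: 7.95
eef_pos: [0.5387, 0.0345, 0.0252]
tool_rot: [0.0, 0.707, -0.0, 0.707]
ft_force: [-0.5, -0.1, -3.6]
grip_width: 0.0645
```

>>> play_rows(plan=[[1,0,0,0,0,0,1],[0,0,0,0,0,0,1],[0,0,0,0,0,0,1]])

```text
clock: 8.2
eef_pos: [0.5387, 0.0345, 0.0243]
tool_rot: [0.0, 0.707, -0.0, 0.707]
ft_force: [-0.4, 0.5, -3.1]
grip_width: 0.0644
```

>>> play_rows(plan=[[1,0,0,0,0,0,1],[0,0,0,0,0,0,1],[0,0,0,0,0,0,1]])

```text
clock: 8.45
eef_pos: [0.5388, 0.0345, 0.024]
tool_rot: [0.0, 0.707, -0.0, 0.707]
ft_force: [-2.8, 0.1, 3.1]
grip_width: 0.0645
```

>>> play_rows(plan=[[0,0,0,0,0,0,-1],[0,0,0,0,0,0,-1],[0,0,0,0,0,0,-1],[0,0,0,0,0,0,-1],[-10,0,0,0,0,0,-1],[-30,0,0,0,0,0,-1],[-35,0,0,0,0,0,-1],[-30,0,0,0,0,0,-1],[-20,0,0,0,0,0,-1],[0,0,0,0,0,0,-1]])

```text
clock: 9.28
eef_pos: [0.5424, 0.0347, 0.1547]
tool_rot: [0.001, 0.703, -0.0, 0.711]
ft_force: [1.3, -0.1, 0.8]
grip_width: 0.0851
```

```bash
python3 look.py .5385 .035 .03 .05 .05 w4.png; python3 look.py .5385 .035 .009 .03 .12 
```

```text
clock 9.2833 [0.5424 0.0347 0.1547] w 0.08514029689100834 F [ 1.3 -0.1  0.8]
[[0.011, 0.001, 1.0], [0.001, 1.0, -0.001], [-1.0, 0.001, 0.011]]
5174 mean [0.5362 0.0341 0.0372] circ [0.5379 0.0343] 0.0341 pcts x [0.5047 0.57  ] y [0.0018 0.0665]
rect ((0.5375890731811523, 0.03394656628370285), (0.0673065036535263, 0.0667496845126152), 2.113600015640259)
clock 9.3333 [0.5411 0.0346 0.1521] w 0.08535742887567484 F [ 0.5  0.2 -0.2]
[[0.007, 0.001, 1.0], [0.0, 1.0, -0.001], [-1.0, 0.0, 0.007]]
34322 mean [0.5289 0.0346 0.0146] circ [0.5375 0.0342] 0.106 pcts x [0.45   0.6232] y [-0.0528  0.1207]
rect ((0.5379703640937805, 0.03447277843952179), (0.15064559876918793, 0.15058058500289917), 17.382648468017578)
```

View pics/w4.png

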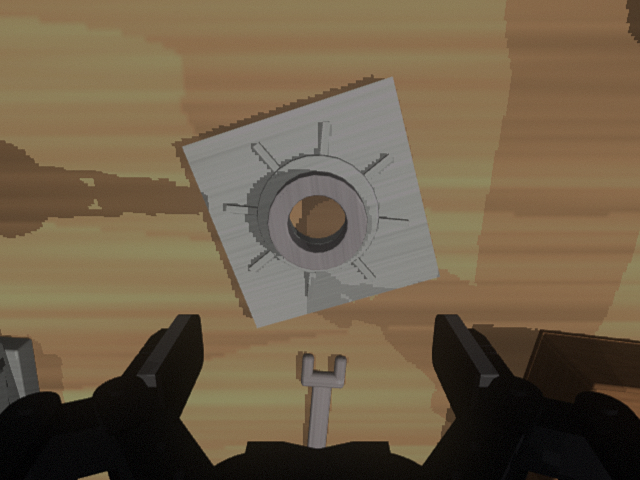

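The washer sits within 1 mm of the plate centre, seen at (317,218) in the wrist picture. Next is the spacer.

>>> play_rows(plan=[[0,12,-6.5,0,0,0,-1],[0,23.5,-12.6,0,0,0,-1],[0,23.5,-12.6,0,0,0,-1],[0,23.5,-12.6,0,0,0,-1],[0,23.5,-12.6,0,0,0,-1],[0,23.5,-12.6,0,0,0,-1],[0,23.5,-12.6,0,0,0,-1],[0,23.5,-12.6,0,0,0,-1],[0,23.5,-12.6,0,0,0,-1],[0,23.5,-12.6,0,0,0,-1],[0,23.5,-12.6,0,0,0,-1],[0,10.5,-6.5,0,0,0,-1],[15,0,0,0,0,0,-1],[15,0,0,0,0,0,-1],[0,0,0,0,0,0,-1],[0,0,0,0,0,0,-1]])

```text
clock: 10.72
eef_pos: [0.3983, 0.2911, 0.1168]
tool_rot: [-0.001, 0.708, -0.001, 0.706]
ft_force: [-0.4, -0.1, 1.4]
grip_width: 0.0856
```

```bash
python3 look.py .401 .292 .022 .038 .04
```

```text
clock 10.7167 [0.3983 0.2911 0.1168] w 0.08557925945076111 F [-0.4 -0.1  1.4]
[[-0.004, 0.001, 1.0], [-0.003, 1.0, -0.001], [-1.0, -0.003, -0.004]]
6139 mean [0.3985 0.2911 0.0293] circ [0.4001 0.2911] 0.03 pcts x [0.3709 0.4282] y [0.2627 0.3195]
rect ((0.3999573886394501, 0.2909264862537384), (0.05864296481013298, 0.05921914428472519), 63.55997085571289)
```

>>> play_rows(plan=[[20,0,1.5,0,0,0,-1],[32,0,0,0,0,0,-1],[30,0,0,0,0,0,-1],[15,0,0,0,0,0,-1],[8,0,0,0,0,0,-1],[5,0,0,0,0,0,-1],[0,0,0,0,0,0,-1],[0,0,0,0,0,0,1],[0,0,0,0,0,0,1],[0,0,0,0,0,0,1],[0,0,0,0,0,0,1],[0,0,0,0,0,0,1],[0,0,0,0,0,0,1],[0,0,0,0,0,0,1],[0,0,0,0,0,0,1]])

```text
clock: 12.02
eef_pos: [0.4027, 0.2922, 0.0105]
tool_rot: [0.001, 0.706, -0.0, 0.708]
ft_force: [-0.2, -2.3, 6.9]
grip_width: 0.0583
```

>>> play_rows(plan=[[-10,0,0,0,0,0,1],[-25,0,0,0,0,0,1],[-30,0,0,0,0,0,1],[-25,0,0,0,0,0,1],[0,-12,6.5,0,0,0,1],[0,-23.5,12.5,0,0,0,1],[0,-23.5,12.5,0,0,0,1],[0,-23.5,12.5,0,0,0,1],[0,-23.5,12.5,0,0,0,1],[0,-23.5,12.5,0,0,0,1],[0,-23.5,12.5,0,0,0,1],[0,-23.5,12.5,0,0,0,1],[0,-23.5,12.5,0,0,0,1],[0,-23.5,12.5,0,0,0,1],[0,-23.5,12.5,0,0,0,1],[0,-10.5,5.5,0,0,0,1],[0,0,0,0,0,0,1],[0,0,0,0,0,0,1],[0,0,0,0,0,0,1]])

```text
clock: 13.6
eef_pos: [0.5372, 0.0351, 0.098]
tool_rot: [0.0, 0.708, 0.0, 0.706]
ft_force: [0.5, -0.2, -5.3]
grip_width: 0.0582
```

```bash
python3 look.py .5385 .035 .1 .13 .04 w5.png
```

```text
clock 13.6 [0.5372 0.0351 0.098 ] w 0.05816687753968386 F [ 0.5 -0.2 -5.3]
[[-0.002, 0.0, 1.0], [0.001, 1.0, -0.0], [-1.0, 0.001, -0.002]]
22450 mean [0.5313 0.0349 0.1161] circ [0.5307 0.035 ] 0.0393 pcts x [0.5052 0.5625] y [-0.0029  0.073 ]
rect ((0.534400224685669, 0.03453114628791809), (0.06394334882497787, 0.05958849564194679), 48.825130462646484)
```

View pics/w5.png

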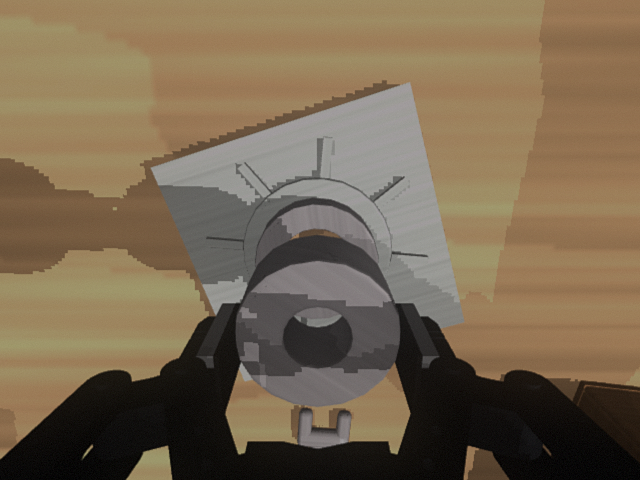

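The spacer is held level with its centre about 3 mm behind the TCP in x, so I'll shift +4 mm and lower.

>>> play_rows(plan=[[8,0,2,0,0,0,1],[15,0,2,0,0,0,1],[13,0,0,0,0,0,1],[5,0,0,0,0,0,1],[2,0,0,0,0,0,1],[0,0,0,0,0,0,1],[0,0,0,0,0,0,1]])

```text
clock: 14.23
eef_pos: [0.5426, 0.0348, 0.0557]
tool_rot: [0.0, 0.707, -0.0, 0.707]
ft_force: [-0.1, -0.0, -6.1]
grip_width: 0.0582
```

>>> play_rows(plan=[[2,0,-1,0,0,0,1],[2,0,0,0,0,0,1],[1,0,0,0,0,0,1],[0,0,0,0,0,0,1],[1,0,0,0,0,0,1],[0,0,0,0,0,0,1],[0,0,0,0,0,0,1]])

```text
clock: 14.82
eef_pos: [0.5413, 0.0344, 0.0493]
tool_rot: [0.0, 0.707, -0.0, 0.707]
ft_force: [0.3, 0.8, -5.8]
grip_width: 0.058
```

>>> play_rows(plan=[[1,0,0,0,0,0,1],[0,0,0,0,0,0,1],[0.5,0,0,0,0,0,1],[0,0,0,0,0,0,1],[0,0,0,0,0,0,1]])

```text
clock: 15.23
eef_pos: [0.5415, 0.0345, 0.0486]
tool_rot: [0.0, 0.707, -0.0, 0.707]
ft_force: [-3.0, -0.4, 2.0]
grip_width: 0.0579
```

>>> play_rows(plan=[[0,0,0,0,0,0,-1],[0,0,0,0,0,0,-1],[0,0,0,0,0,0,-1],[0,0,0,0,0,0,-1],[-10,0,0,0,0,0,-1],[-30,0,0,0,0,0,-1],[-35,0,0,0,0,0,-1],[-25,0,0,0,0,0,-1],[0,0,0,0,0,0,-1],[0,0,0,0,0,0,-1]])

```text
clock: 16.07
eef_pos: [0.5431, 0.0346, 0.1507]
tool_rot: [0.0, 0.705, -0.0, 0.709]
ft_force: [0.7, -0.8, -0.8]
grip_width: 0.0855
```

```bash
python3 look.py .5385 .035 .06 .08 .05; python3 look.py .5385 .035 .009 .03 .12 
```

```text
clock 16.0667 [0.5431 0.0346 0.1507] w 0.08545862306102617 F [ 0.7 -0.8 -0.8]
[[0.006, 0.001, 1.0], [0.0, 1.0, -0.001], [-1.0, 0.0, 0.006]]
6460 mean [0.5372 0.0341 0.0673] circ [0.5389 0.0341] 0.03 pcts x [0.5097 0.5671] y [0.0057 0.0625]
rect ((0.5386133193969727, 0.034076739102602005), (0.05873531848192215, 0.05895090848207474), 45.22919845581055)
clock 16.1167 [0.5417 0.0345 0.1489] w 0.08493014228804427 F [ 0.8 -0.2 -0.8]
[[0.002, 0.001, 1.0], [0.0, 1.0, -0.001], [-1.0, 0.0, 0.002]]
33237 mean [0.5265 0.0346 0.0144] circ [0.5375 0.0346] 0.1059 pcts x [0.4495 0.6235] y [-0.053   0.1209]
rect ((0.5379586815834045, 0.03454825282096863), (0.1506074070930481, 0.1506127566099167), 17.452754974365234)
```

The spacer is centred within 1 mm. Now over to the nut.

>>> play_rows(plan=[[0,-13,-3,0,0,0,-1],[0,-26.3,-5.5,0,0,0,-1],[0,-26.3,-5.5,0,0,0,-1],[0,-26.3,-5.5,0,0,0,-1],[0,-26.3,-5.5,0,0,0,-1],[0,-26.3,-5.5,0,0,0,-1],[0,-26.3,-5.5,0,0,0,-1],[0,-26.3,-5.5,0,0,0,-1],[0,-26.3,-5.5,0,0,0,-1],[0,-26.3,-5.5,0,0,0,-1],[0,-26.3,-5.5,0,0,0,-1],[0,-26.3,-5.5,0,0,0,-1],[0,-26.3,-5.5,0,0,0,-1],[0,-26.3,-5.5,0,0,0,-1],[0,-13.5,-2,0,0,0,-1],[0,0,0,0,0,0,-1],[0,0,0,0,0,0,-1]])

```text
clock: 17.58
eef_pos: [0.4634, -0.3339, 0.1466]
tool_rot: [0.002, 0.708, -0.0, 0.706]
ft_force: [-0.0, -0.3, 0.5]
grip_width: 0.0854
```

```bash
cat >> look.py <<'E'
if len(q):  # hexagon: best orientation of a 42 mm AF hexagon
    c0=np.array(c); hh=h[:,0,:]
    def wid(a): s=hh@[np.cos(a),np.sin(a)]; return np.ptp(s),(s.max()+s.min())/2
    A=np.radians(np.arange(0,60,1)); t=[sum(wid(a+k*np.pi/3)[0] for k in range(3))/3 for a in A]
    a=A[int(np.argmin(t))]; print("flat normal deg",np.degrees(a),"AF",min(t),"max",max(t))
E
python3 look.py .465 -.334 .029 .042 .04 w6.png
```

```text
clock 17.5833 [ 0.4634 -0.3339  0.1466] w 0.085385035204185 F [-0.  -0.3  0.5]
[[-0.002, 0.003, 1.0], [0.002, 1.0, -0.003], [-1.0, 0.002, -0.002]]
2363 mean [ 0.4634 -0.3361  0.0335] circ [ 0.4641 -0.3362] 0.0242 pcts x [0.4416 0.4862] y [-0.358  -0.3143]
rect ((0.4641294479370117, -0.3360762894153595), (0.0420464351773262, 0.048146460205316544), 76.79960632324219)
flat normal deg 17.0 AF 0.04242993213328813 max 0.04810305568375545
```

View pics/w6.png

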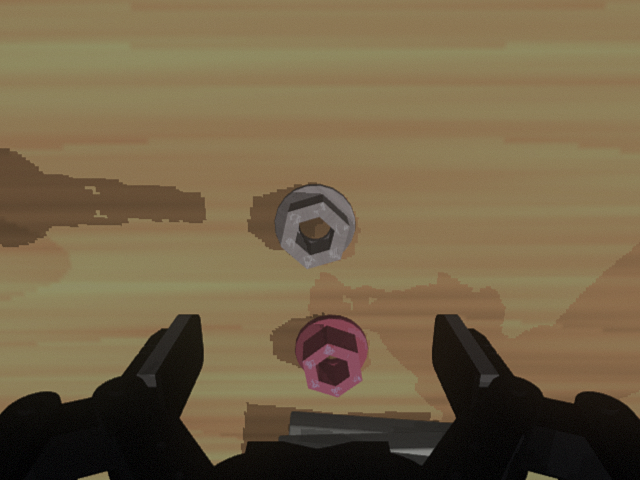

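The grey nut is at about (315,228) with the pink one at (331,355) behind it. The grey nut's flat normal is at 77°, so I'll turn the jaws 13° and descend.

>>> play_rows(plan=[[10,-2,0.5,0.114,0,0,-1],[10,0,0,0.113,0,0,-1],[30,0,0,0,0,0,-1],[35,0,0,0,0,0,-1],[25,0,0,0,0,0,-1],[15,0,0,0,0,0,-1],[6,0,0,0,0,0,-1],[3,0,0,0,0,0,-1],[0,0,0,0,0,0,-1],[0,0,0,0,0,0,-1]])

```text
clock: 18.47
eef_pos: [0.466, -0.3359, 0.015]
tool_rot: [0.08, 0.702, -0.08, 0.703]
ft_force: [0.1, 0.6, -0.2]
grip_width: 0.0853
```

>>> play_rows(plan=[[3,0,-1.5,0,0,0,-1],[0,0,0,0,0,0,-1],[0,0,0,0,0,0,1],[0,0,0,0,0,0,1],[0,0,0,0,0,0,1],[0,0,0,0,0,0,1],[0,0,0,0,0,0,1],[0,0,0,0,0,0,1],[0,0,0,0,0,0,1],[0,0,0,0,0,0,1],[0,0,0,0,0,0,1],[0,0,0,0,0,0,1]])

```text
clock: 19.47
eef_pos: [0.4639, -0.3358, 0.0113]
tool_rot: [0.08, 0.702, -0.081, 0.703]
ft_force: [-0.7, -0.7, 5.5]
grip_width: 0.0405
```

>>> play_rows(plan=[[-10,0,0,0,0,0,1],[-25,0,0,0,0,0,1],[-35,0,0,0,0,0,1],[-35,0,0,0,0,0,1],[-15,13,0,0,0,0,1],[0,27,-0.8,0,0,0,1],[0,27,-0.8,0,0,0,1],[0,27,-0.8,0,0,0,1],[0,27,-0.8,0,0,0,1],[0,27,-0.8,0,0,0,1],[0,27,-0.8,0,0,0,1],[0,27,-0.8,0,0,0,1],[0,27,-0.8,0,0,0,1],[0,27,-0.8,0,0,0,1],[0,27,-0.8,0,0,0,1],[0,27,-0.8,0,0,0,1],[0,27,-0.8,0,0,0,1],[0,27,-0.8,0,0,0,1],[0,13,-0.8,0,0,0,1],[0,0,0,0,0,0,1]])

```text
clock: 21.13
eef_pos: [0.5373, 0.037, 0.1301]
tool_rot: [0.079, 0.703, -0.079, 0.702]
ft_force: [0.1, -0.7, -2.8]
grip_width: 0.0408
```

```bash
python3 look.py .5385 .035 .135 .17 .026 w7.png
```

```text
clock 21.1333 [0.5373 0.037  0.1301] w 0.04084646299971555 F [ 0.1 -0.7 -2.8]
[[-0.002, 0.222, 0.975], [0.001, 0.975, -0.222], [-1.0, 0.0, -0.002]]
14018 mean [0.5351 0.0364 0.1517] circ [0.5373 0.0358] 0.026 pcts x [0.5147 0.5595] y [0.0144 0.0598]
rect ((0.5380699634552002, 0.03634897619485855), (0.04382573068141937, 0.04913269728422165), 14.744439125061035)
flat normal deg 16.0 AF 0.04520108234974319 max 0.04997761382613367
```

View pics/w7.png

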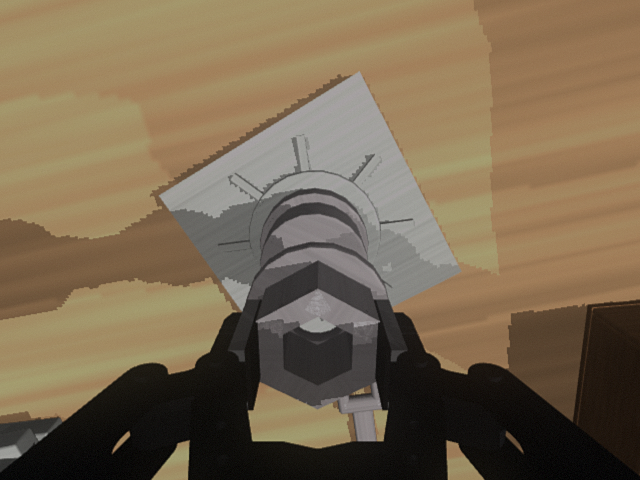

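The nut is held level with its flange down. I'll correct by about 2 mm and lower.

>>> play_rows(plan=[[8,-1.7,1.2,0,0,0,1],[15,0,0,0,0,0,1],[12,0,0,0,0,0,1],[5,0,0,0,0,0,1],[2,0,0,0,0,0,1],[0,0,0,0,0,0,1],[0,0,0,0,0,0,1]])

```text
clock: 21.77
eef_pos: [0.5388, 0.0317, 0.0891]
tool_rot: [0.081, 0.702, -0.081, 0.703]
ft_force: [0.0, 0.3, -3.0]
grip_width: 0.0407
```

>>> play_rows(plan=[[3,2,0,0,0,0,1],[2,0,0,0,0,0,1],[2,0,0,0,0,0,1],[1,0,0,0,0,0,1],[0,0,0,0,0,0,1],[0,0,0,0,0,0,1]])

```text
clock: 22.27
eef_pos: [0.5389, 0.0344, 0.0808]
tool_rot: [0.08, 0.703, -0.08, 0.702]
ft_force: [0.6, -0.0, -2.9]
grip_width: 0.041
```

>>> play_rows(plan=[[1,0,0,0,0,0,1],[0,0,0,0,0,0,1],[0.7,0,0,0,0,0,1],[0,0,0,0,0,0,1],[0,0,0,0,0,0,1]])

```text
clock: 22.68
eef_pos: [0.5391, 0.0343, 0.0794]
tool_rot: [0.08, 0.702, -0.08, 0.703]
ft_force: [0.6, 0.2, -0.7]
grip_width: 0.0409
```

>>> play_rows(plan=[[0.7,0,0,0,0,0,1],[0,0,0,0,0,0,1],[0,0,0,0,0,0,1]])

```text
clock: 22.93
eef_pos: [0.5391, 0.0343, 0.0793]
tool_rot: [0.08, 0.702, -0.08, 0.703]
ft_force: [-2.8, 0.5, 5.6]
grip_width: 0.041
```

Contact. Release and lift clear.

>>> play_rows(plan=[[0,0,0,0,0,0,-1],[0,0,0,0,0,0,-1],[0,0,0,0,0,0,-1],[0,0,0,0,0,0,-1],[0,0,0,0,0,0,-1],[0,0,0,0,0,0,-1],[-10,0,0,0,0,0,-1],[-25,0,0,0,0,0,-1],[-30,0,0,0,0,0,-1],[-30,0,0,0,0,0,-1],[-20,0,0,0,0,0,-1],[0,0,0,0,0,0,-1],[0,0,0,0,0,0,-1]])

```text
clock: 24.02
eef_pos: [0.5401, 0.0344, 0.1956]
tool_rot: [0.081, 0.701, -0.08, 0.704]
ft_force: [0.2, 0.3, -0.8]
grip_width: 0.0856
```

```bash
python3 look.py .5385 .035 .096 .11 .035 w8.png; python3 look.py .5385 .035 .06 .08 .045; python3 look.py .5385 .035 .009 .03 .12; python3 -c "
from h import *
p=camera('scene'); save(p,'s2.png',(220,150,420,300),3)"
```

```text
clock 24.0167 [0.5401 0.0344 0.1956] w 0.08561523828742608 F [ 0.2  0.3 -0.8]
[[0.004, 0.226, 0.974], [0.0, 0.974, -0.226], [-1.0, 0.001, 0.004]]
2786 mean [0.5389 0.0341 0.1014] circ [0.5396 0.0338] 0.0242 pcts x [0.517  0.5618] y [0.0121 0.0558]
rect ((0.5394577383995056, 0.03392593562602997), (0.04206113517284393, 0.04775851219892502), 76.81794738769531)
flat normal deg 17.0 AF 0.0425344493139608 max 0.047944757188319254
clock 24.0667 [0.5391 0.0343 0.1939] w 0.085220769609495 F [-0.2 -0.6 -0.8]
[[0.001, 0.226, 0.974], [0.0, 0.974, -0.226], [-1.0, 0.0, 0.001]]
2433 mean [0.5287 0.0365 0.0736] circ [0.5389 0.0338] 0.0302 pcts x [0.5095 0.5583] y [0.0052 0.0629]
rect ((0.533117949962616, 0.03575190156698227), (0.05904923379421234, 0.04728252813220024), 75.82071685791016)
flat normal deg 46.0 AF 0.05560418123032937 max 0.05769189831751275
clock 24.1167 [0.5384 0.0343 0.1929] w 0.0857295045417216 F [-0.4 -1.1 -0. ]
[[-0.001, 0.226, 0.974], [-0.0, 0.974, -0.226], [-1.0, -0.0, -0.001]]
24758 mean [0.5266 0.0371 0.0145] circ [0.538  0.0347] 0.1057 pcts x [0.4497 0.6236] y [-0.0527  0.1212]
rect ((0.5378648638725281, 0.034405842423439026), (0.1504843831062317, 0.15048770606517792), 17.430496215820312)
flat normal deg 47.0 AF 0.18633765767975152 max 0.19239557487316059
```

View pics/s2.png

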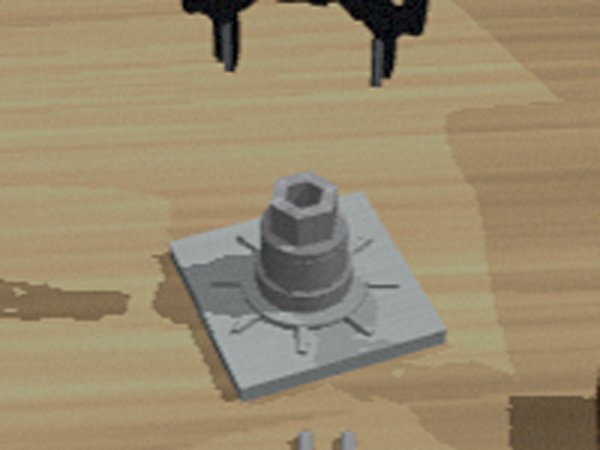

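The stack stands correctly: nut at (0.5395, 0.034) against the plate at (0.538, 0.0345), and the gripper is clear. Handing in.

```bash
python3 -c "
from workcell import *
print(job_done())"
```

```text
the job is handed in; nothing more can be done
None
```

The ground-anchor kit is made up on the plate and handed in at about 24 s of the 69 s allowed. I set the grey washer, then the spacer, then the grey nut (flange down) onto the seat. Each was lowered until the wrist force showed contact before I let go.

| Item | Measured centre x, y (m) | Offset from plate centre |
|---|---|---|
| Plate | 0.538, 0.0345 | – |
| Washer | 0.538, 0.034 | under 1 mm |
| Spacer | 0.539, 0.034 | about 1 mm |
| Nut | 0.5395, 0.034 | about 1.5 mm |

- **Heights:** the surfaces measured about 37, 67 and 101 mm up, close to the 38, 68 and 102 mm expected, so each part lies flat on the one below.
- **Plate:** its fitted position and angle stayed the same, to within a millimetre, through the wrist-camera looks.
- **Final picture:** the stack stood upright with the gripper clear of it.
- **Bystanders:** the moves kept away from the pile of spares, the spanner and the carton, but I did not measure them again at the end.
- **Disagreements:** the first plate estimates differed by up to 4 mm between the networks and the top camera, and I used the closer wrist-camera fit. The gripper opening read 1 to 3.5 mm less than the true size of each part. No check failed.

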